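Tip the drill plate out of its hooded bin

TASK

Take the drill plate with the orange handle out of its deep blue bin: raise its handle edge first, so that the plate tips up while its other end is still down in the bin, then draw it out from under the bin's hood. Lower it flat onto the middle of the black rubber mat and let go only once it rests there. Leave the plate with the white handle in its bin.

Things in the scene. Friction and masses are not known exactly. Their poses are not given: they have to be found in the camera images.
- orange_plate: Loose aluminium plate 150 (x) x 66 (y) x 6 mm, 0.19-0.34 kg, flat on its bin's floor. Origin: centre of underside, z up. Upright orange-topped handle at x = +56, y = 0: steel stem 30 (x) x 10 (y) mm up to z = 50, then orange grip 40 (x) x 14 (y) mm, z = 50 to 96; pinch it along y from above. Handle at the bin's open +x end; its -x end lies about 30 mm under the hood.
- orange_bin: Deep blue bin, fixed, holding the orange-handled plate: outside 188 (x) x 96 (y) x 66 mm high, inside 176 x 84, floor and walls 6 thick. Origin: centre of underside, z up, +x roughly away from the robot. A fixed hood on the rim covers its -x end, x = -94 to -43, z = 66 to 71, so the plate cannot come out level; the rest is open. The handle's top stands at z = 102.
- white_plate: An identical drill plate but with a white handle, lying in an identical blue bin beside the first one. Not to be moved. Which bin stands left varies.
- mat: Black rubber mat, 240 (x) x 210 (y) x 4 mm thick, fixed flat on the bench to the left of the bins. Origin at the centre of its underside; its top is at z = 4 mm. (Elsewhere, far right on the bench at y < -0.45, x = 0.42 to 0.72 m, stands a tall carton: keep the arm clear of it when swinging in.)
Not all that is in view belongs to the job. What is shaped like the orange_plate but purple is not meant.

How it is judged (in metres and radians):
On the way, in this order (a step that is already met when the one before it is completed fails the run):
1. the orange plate is tipped up by at least 10 degrees while its far end from the handle is still down in the bin (angle between orange_plate's own z axis and vertical above 0.17 rad and z of orange_plate in the frame of orange_bin below 0.075 m and horizontal distance between orange_plate and orange_bin below 0.05 m), for 0.1 s.
2. the orange plate bears on the mat while the fingers still hold it (contact force between orange_plate and mat above 0.3 N and contact force between the fingers and orange_plate above 0.3 N and angle between orange_plate's own z axis and vertical below 0.6 rad), for 0.04 s.
At the end, for the whole second after the job is handed in: The orange-handled plate lies flat (within 5 degrees), handle up, at rest on the mat, its centre within 35 mm of the mat's centre; the white-handled plate is within 20 mm of where it was (horizontal distance between orange_plate and mat below 0.035 m and angle between orange_plate's own z axis and vertical below 0.09 rad and z of orange_plate in the frame of mat below 0.012 m and linear speed of orange_plate below 0.02 m/s and distance of white_plate from where it was at the start of the episode below 0.02 m); the robot touches nothing.
It fails at once if the white-handled plate is shifted by more than 20 mm (distance of white_plate from where it was at the start of the episode above 0.02 m).
It also fails if it takes over 43 s, if anything falls off the work surface, if the arm or the gripper's body presses on something with over 40 N, if the wrist force passes 120 N, or if a joint passes its speed limit or range.

ROBOT

A 6-joint arm with a two-finger parallel gripper is mounted at the origin on a cart in front of the work surface, level with it; the furniture and walls round the work are solid. World frame = base frame: x ahead of the robot, y to its left, z up, the work surface at z = 0. Lengths are in mm, angles in rad, forces in N, time in s.
With the tool pointing down it reaches from about 300 to 775 mm from the base axis. Payload 14.6 kg.
Tool frame: the origin (TCP) lies at the very end of the fingers, on their centre line; the grasp point (between the pads) lies 19 mm behind it; z points along the fingers, y is the line along which they close (so a half turn about z gives the same grasp; the last joint's range is limited). The gripper opens to 94 mm and grips with 3 to 60 N. Pads are 16 mm wide; open, the fingers measure 119 mm over their backs; the gripper's body (75 mm by 177 mm) begins 78 mm behind the grasp point.
Start: joints at [-1.388, 0.3, 1.521, -0, 1.321, -0.067], TCP at [135.959, -532.921, 205.446] pointing down, gripper open.
Joint ranges: [-3.03, 3.03], [-0.79, 2.21], [0.23, 2.52], [-1.04, 4.18], [0, 3.07], [-2.55, 2.55]. Speed limits (rad/s): [2.22, 2.22, 2.57, 3.14, 3.14, 3.14].

INTERFACE

Orientations are given as [roll, pitch, yaw] about the fixed x, y, z axes, in that order (R = Rz(yaw) Ry(pitch) Rx(roll)).
In Python, from cell import manip gives the robot as it stands.
- The arm moves only by the tool servo_tool, never from a script. Its argument "motion" is a list that holds one entry, the list of rows, each a list of 7 numbers: the shift along the world's x, y, z as a fraction of full scale, then the turn, a rotation vector about the world's x, y, z as a fraction of full scale, then the closure, from 0 (fully open) to 1 (shut). In form: [[[x, y, z, rx, ry, rz, gripper], ...]]. A call has 1 to 10 rows; each row is the pose to reach, as a shift and turn from the pose commanded when the call began, turning the shorter way round; what a row does not reach only later rows make up. Full scale, the value 1, is 0.5 m for a shift and pi rad for a turn. A row lasts 1/10 s, in which the tool goes at most 50 mm and 8.59 degrees, less where a joint would pass 70% of its speed; a pose out of reach is approached as far as the arm can. A call with a number of a shift or a turn outside -1 to 1 is refused whole. A call with a gripper value outside its range is refused whole. The fingers move at their own pace and stop on an object; "newtons" is the grip in N (left out, the last holds). Time passes only in rows, so rows that repeat a pose let the fingers close. It gives the time, the measured TCP pose, the force, the opening and the grip force at its end, in the units of the state.
- manip.read_state(): the state, without advancing time (a new reading comes with each control period).
- manip.camera(name): name is "side" or "top" or "wrist"; returns a dict with "frame" (400x640x3 uint8, red, green, blue), "range_z" (400x640 float32, mm along the optical axis (not along the pixel's ray), 0 where there is no reading), "vfov" (degrees; the focal length in pixels is half the picture's height over the tangent of half this angle, whatever the lens; pixels are square), "cx", "cy" (the principal point, pixels), "cam_to_world" (4x4, takes a point from camera to world coordinates). Camera axes: x right, y down, z forward; pixel columns grow to the right and rows downward; lengths in mm; the calibration is good to about 2 mm. A picture is of the moment at which its call begins.
- manip.sign_off(): hands the job in; it is judged then, once.
The state is a dict: "clock": time; "joints": joint angles; "qd": joint speeds; "effort": joint torques, N m; "eef_pos": TCP position; "eef_rot": TCP orientation; "wrist_force": force on the tool from outside, world axes, zero at the start; "moment": the same for the moment, N m; "finger_gap": finger opening in mm; "finger_force": force on a finger pad.
Only numpy, scipy, OpenCV 4.12 (cv2) and the standard library are available. Lean on these libraries where they do the work, as an engineer would, in place of code of your own. Each camera call takes 0.05 s, during which the arm holds its last target. There are 200 camera calls.

## Working session

There is one attempt and no reset: what is moved stays moved. The work goes in short steps, Python scripts to look and compute and a tool call to move; the robot and the scene stay as the last step left them, time stands still between calls to the robot, and variables do not carry over. Pictures are saved under pics/ and viewed, at most 10 in all, crops included, and the job is handed in when it is done.

Besides the shell and the picture viewer there is one more tool, called after ">>>" as a command line: name --argument value ..., lists and objects as JSON in quotes. servo_tool: Moves the arm, as the interface text tells. Its arguments: {"type":"object","properties":{"motion":{"type":"array"},"newtons":{"type":"number"}},"required":["motion"]}

```bash
ls; mkdir -p pics
cat > h.py <<'E'
from cell import manip
import numpy as np, cv2
def cloud(c):
    h,w=c["range_z"].shape; f=h/2/np.tan(np.radians(c["vfov"])/2)
    v,u=np.mgrid[:h,:w]; z=c["range_z"].astype(float)
    P=np.stack([(u-c["cx"])/f*z,(v-c["cy"])/f*z,z,np.ones_like(z)],-1)@np.array(c["cam_to_world"]).T
    P=P[...,:3]; P[z<=0]=np.nan
    return P
def save(n,im): cv2.imwrite("pics/"+n,cv2.cvtColor(im,cv2.COLOR_RGB2BGR))
E
python3 - <<'E'
from h import *
for n in("top","side"):
    c=manip.camera(n); np.savez(n+".npz",P=cloud(c),I=c["frame"]); save(n+"0.png",c["frame"])
    print(n,c["vfov"],np.round(c["cam_to_world"],2).tolist())
print(manip.read_state())
E
```

```text
pics
top 46.10907257258292 [[0.02, -0.98, 0.17, 374.58], [-1.0, -0.02, 0.02, 43.63], [-0.01, -0.17, -0.98, 1283.09], [0.0, 0.0, 0.0, 1.0]]
side 42.186493697306524 [[0.96, -0.17, 0.24, 290.18], [-0.29, -0.49, 0.82, -1017.61], [-0.02, -0.86, -0.52, 713.61], [0.0, 0.0, 0.0, 1.0]]
{'clock': 0.1, 'joints': array([-1.38755241e+00,  3.00444780e-01,  1.52151000e+00, -4.80904045e-07,
        1.32069269e+00, -6.66064155e-02]), 'qd': array([-0.00085921, -0.00224581, -0.00066772, -0.00036396,  0.00063896,
       -0.00030892]), 'effort': array([ 8.85029931e-04, -5.32644796e+01, -3.53282976e+01,  7.09212665e-02,
        2.35120731e-02, -6.67363543e-05]), 'eef_pos': array([ 135.94386776, -532.69629852,  204.93083425]), 'eef_rot': array([-3.14054015e+00, -6.97403351e-05,  2.49850413e-01]), 'wrist_force': array([-0.31569447,  0.37953808,  0.40203611]), 'moment': array([ 0.03027946,  0.02267656, -0.0177363 ]), 'finger_force': 0.0, 'finger_gap': 93.87446772225033}
```

View pics/top0.png

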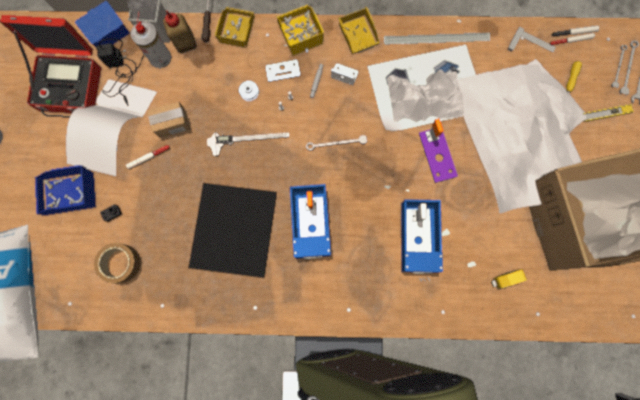

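View pics/side0.png

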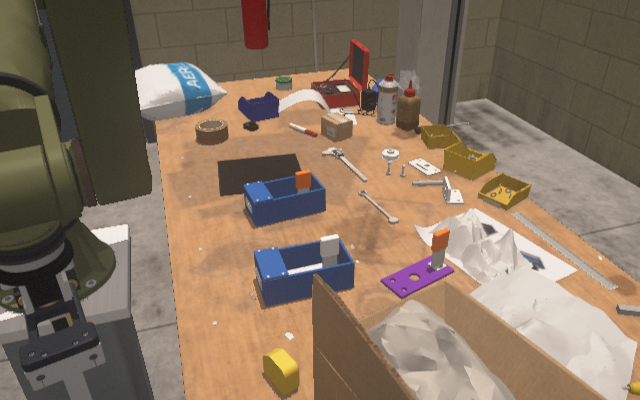

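The top image shows three candidates. The orange handle in a blue bin at (311,200) has a light plate and a hooded bin, so it fits. The white handle in a bin is at (421,213). The orange handle on a purple plate at (437,130) lies loose and is not meant. The mat is at (233,230).

Run:
```python
from h import *
d=np.load("top.npz");P,I=d["P"],d["I"]
save("crop.png",cv2.resize(I[170:275,270:460],None,fx=4,fy=4,interpolation=cv2.INTER_CUBIC))
hsv=cv2.cvtColor(I,cv2.COLOR_RGB2HSV); H,S,V=[hsv[...,i].astype(int) for i in range(3)]
v,u=np.mgrid[:400,:640]
def box(a,b,c,e): return (u>=a)&(u<=b)&(v>=c)&(v<=e)
def rep(n,m):
    p=P[m];p=p[np.isfinite(p).all(1)]
    r=cv2.minAreaRect(p[:,:2].astype(np.float32)); print(n,len(p),np.round(np.median(p,0),1),"rect",np.round(r[0],1),np.round(r[1],1),round(r[2],1),"z",np.round(np.percentile(p[:,2],[2,50,98]),1))
rep("mat",box(180,285,175,285)&(V<55))
for n,b in(("obin",box(283,337,178,265)),("wbin",box(395,450,192,280))):
    blue=b&(H>100)&(H<125)&(S>130)
    rep(n+" rim+hood",blue&(P[...,2]>58)&(P[...,2]<78))
    rep(n+" hood",blue&(P[...,2]>68)&(P[...,2]<76))
rep("orange",box(283,337,178,265)&(H<20)&(S>170)&(P[...,2]>50))
rep("orange top",box(283,337,178,265)&(H<20)&(S>170)&(P[...,2]>92))
rep("plate",box(283,337,178,265)&(S<60)&(V>150)&(P[...,2]<20))
d=np.load("side.npz");P,I=d["P"],d["I"]
hsv=cv2.cvtColor(I,cv2.COLOR_RGB2HSV); H,S,V=[hsv[...,i].astype(int) for i in range(3)]
rep("side orange",box(280,325,160,200)&(H<20)&(S>170)&(P[...,2]>45))
rep("side obin",box(235,335,160,225)&(H>100)&(H<125)&(S>130)&(P[...,2]>60)&(P[...,2]<78))
```

```text
mat 6162 [517.3 309.7   3.8] rect [520.3 309.7] [204.3 233. ] 83.9 z [-1.5  3.8  9. ]
obin rim+hood 844 [479.8  91.3  69.7] rect [540.   96.9] [185.9  92.8] 5.3 z [61.2 69.7 75.3]
obin hood 571 [472.9  91.4  70.9] rect [539.9  96.1] [183.5  92.2] 4.6 z [68.2 70.9 75.2]
wbin rim+hood 880 [ 446.8 -195.5   69.4] rect [ 506.1 -195. ] [184.1  94.3] 0.2 z [59.4 69.4 74.8]
wbin hood 561 [ 438.3 -196.1   71. ] rect [ 505.3 -194.2] [181.5  93.4] 1.1 z [68.2 71.  75. ]
orange 66 [591.3  97.5 101.6] rect [591.3  98.5] [39.9 10.4] 2.3 z [ 90.1 101.6 105.3]
orange top 64 [592.2  98.3 101.8] rect [591.8  98.5] [38.9 10.4] 2.3 z [ 96.4 101.8 105.3]
plate 819 [554.3  95.5  11.8] rect [555.  107.2] [147.1  93.1] 5.2 z [ 3.8 11.8 17. ]
side orange 234 [587.8  90.8  83.4] rect [587.8  94.5] [40.5 21.2] 4.1 z [ 62.1  83.4 102.1]
side obin 400 [474.2  88.6  69.6] rect [538.5  95.1] [185.   95.4] 5.0 z [63.7 69.6 72.7]
```

View pics/crop.png

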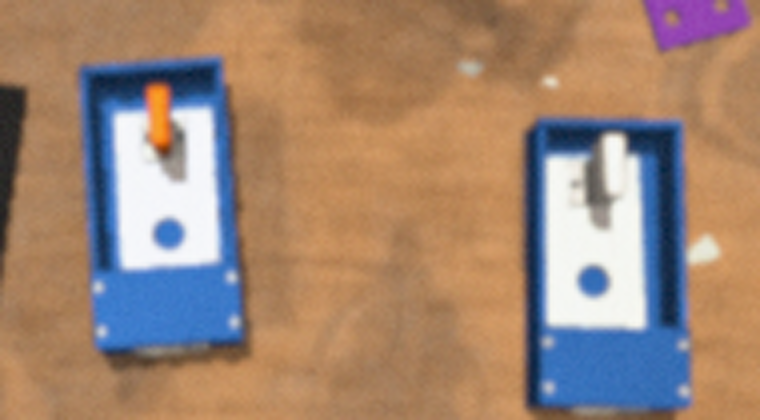

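The crop confirms it: the left bin holds the light plate with the orange grip at crop (158,118), i.e. full-picture (310,200). The right bin has the white grip. The sizes agree too: bin 186x93, grip 40 mm long, top at z=102. Moving in.

>>> servo_tool --motion '[[[0.43,0.66,0.03,0,0,-0.055,0],[0.43,0.66,0.03,0,0,-0.055,0],[0.43,0.66,0.03,0,0,-0.055,0],[0.43,0.66,0.03,0,0,-0.055,0],[0.43,0.66,0.03,0,0,-0.055,0],[0.43,0.66,0.03,0,0,-0.055,0],[0.43,0.66,0.03,0,0,-0.055,0],[0.43,0.66,0.03,0,0,-0.055,0],[0.43,0.66,0.03,0,0,-0.055,0],[0.43,0.66,0.03,0,0,-0.055,0]]]' --newtons 50

```text
clock: 1.1
eef_pos: [351.1, -202.5, 220.3]
eef_rot: [3.142, 0.0, 0.079]
wrist_force: [0.1, 0.3, 0.5]
finger_gap: 94.1
finger_force: 0.0
```

>>> servo_tool --motion '[[[0.481,0.602,-0.06,0,0,0,0.5],[0.481,0.602,-0.06,0,0,0,0.5],[0.481,0.602,-0.06,0,0,0,0.5],[0.481,0.602,-0.06,0,0,0,0.5],[0.481,0.602,-0.06,0,0,0,0.5],[0.481,0.602,-0.06,0,0,0,0.5],[0.481,0.602,-0.06,0,0,0,0.5],[0.481,0.602,-0.06,0,0,0,0.5],[0.481,0.602,-0.06,0,0,0,0.5],[0.481,0.602,-0.06,0,0,0,0.5]]]'

```text
clock: 2.1
eef_pos: [591.5, 96.6, 189.5]
eef_rot: [3.141, 0.002, 0.076]
wrist_force: [-0.7, 0.4, 0.8]
finger_gap: 47.0
finger_force: 0.0
```

Run:
```python
from h import *
c=manip.camera("wrist");P=cloud(c);I=c["frame"];save("w1.png",I)
hsv=cv2.cvtColor(I,cv2.COLOR_RGB2HSV); H,S,V=[hsv[...,i].astype(int) for i in range(3)]
def rep(n,m):
    p=P[m];p=p[np.isfinite(p).all(1)]
    if len(p)<5: print(n,len(p));return
    r=cv2.minAreaRect(p[:,:2].astype(np.float32)); print(n,len(p),np.round(np.median(p,0),1),"rect",np.round(r[0],1),np.round(r[1],1),round(r[2],1),"z",np.round(np.percentile(p[:,2],[2,50,98]),1))
Z=P[...,2]
rep("top",(H<20)&(S>170)&(abs(Z-102)<4))
rep("rim",(H>100)&(H<125)&(S>130)&(Z>62)&(Z<76))
rep("plate",(Z>8)&(Z<16)&(S<60)&(V>100)&(abs(P[...,1]-96)<36)&(abs(P[...,0]-540)<90))
s=manip.read_state();print(s["eef_pos"],s["finger_gap"])
```

```text
top 478 [592.9  95.9 100.7] rect [591.8  95.9] [36.7 11.8] 3.9 z [ 99.1 100.7 102.2]
rim 3331 [476.4  85.9  69.9] rect [521.7 -42.6] [402.6 190.9] 84.5 z [64.3 69.9 71.4]
plate 4552 [538.8  91.8  11.2] rect [536.7  91.8] [145.6  66.1] 4.2 z [ 9.5 11.2 14.1]
[591.33593285  96.27110646 190.00697584] 47.24403076488013
```

View pics/w1.png

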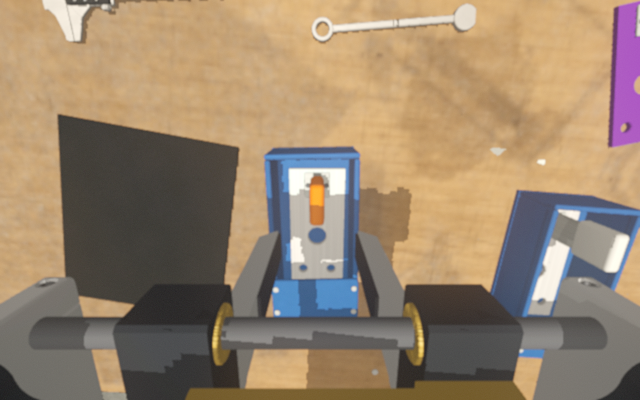

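The wrist view shows the orange grip at (317,198), centred between the fingers. The plate and handle measurements agree: (592,96), yaw 4°. Descending with the fingers part-closed so they fit between the bin walls.

>>> servo_tool --motion '[[[0,-0.004,-0.04,0,0,0,0.65],[0,-0.004,-0.08,0,0,0,0.65],[0,-0.004,-0.12,0,0,0,0.65],[0,-0.004,-0.16,0,0,0,0.65],[0,-0.004,-0.19,0,0,0,0.65],[0,-0.004,-0.22,0,0,0,0.65],[0,-0.004,-0.24,0,0,0,0.65],[0,-0.004,-0.254,0,0,0,0.65],[0,-0.004,-0.254,0,0,0,0.65]]]'

```text
clock: 3.05
eef_pos: [591.2, 95.9, 62.7]
eef_rot: [-3.142, 0.001, 0.077]
wrist_force: [-1.0, 0.4, -0.5]
finger_gap: 32.8
finger_force: 0.0
```

>>> servo_tool --motion '[[[0,0,0,0,0,0,1],[0,0,0,0,0,0,1],[0,0,0,0,0,0,1],[0,0,0,0,0,0,1],[0,0,0,0,0,0,1],[0,0,0,0,0,0,1]]]' --newtons 55

```text
clock: 3.65
eef_pos: [591.7, 96.2, 63.9]
eef_rot: [-3.141, -0.001, 0.077]
wrist_force: [0.0, 1.8, 4.0]
finger_gap: 13.7
finger_force: 55.0
```

Gripped, with a gap of 13.7 mm. Now tipping along an arc about the far edge.

>>> servo_tool --motion '[[[-0.005,0,0.016,0.001,-0.014,0,1],[-0.011,-0.001,0.026,0.002,-0.0277,0,1],[-0.017,-0.001,0.037,0.003,-0.0415,0,1],[-0.023,-0.002,0.048,0.004,-0.0554,0,1],[-0.031,-0.002,0.058,0.005,-0.069,0,1],[-0.038,-0.003,0.068,0.006,-0.083,0,1],[-0.046,-0.003,0.078,0.007,-0.097,0,1],[-0.054,-0.004,0.087,0.008,-0.1108,0,1],[-0.072,-0.005,0.104,0.01,-0.1385,0,1],[-0.072,-0.005,0.104,0.01,-0.1385,0,1]]]'

```text
clock: 4.65
eef_pos: [553.6, 93.5, 115.1]
eef_rot: [3.139, -0.436, 0.078]
wrist_force: [0.1, -0.8, -1.9]
finger_gap: 13.9
finger_force: 55.0
```

Run:
```python
from h import *
c=manip.camera("side");I=c["frame"]
save("s1.png",cv2.resize(I[90:250,200:420],None,fx=3,fy=3))
s=manip.read_state();print(s["eef_pos"],s["eef_rot"],s["wrist_force"],s["moment"],s["finger_gap"],s["finger_force"])
```

```text
[554.60573636  93.5110203  115.35712255] [ 3.13922281 -0.43500562  0.07762991] [-0.0271311  -0.64164232 -1.09043341] [-0.03922366  0.31744058  0.01998999] 13.519971027263542 54.98268663883209
```

View pics/s1.png

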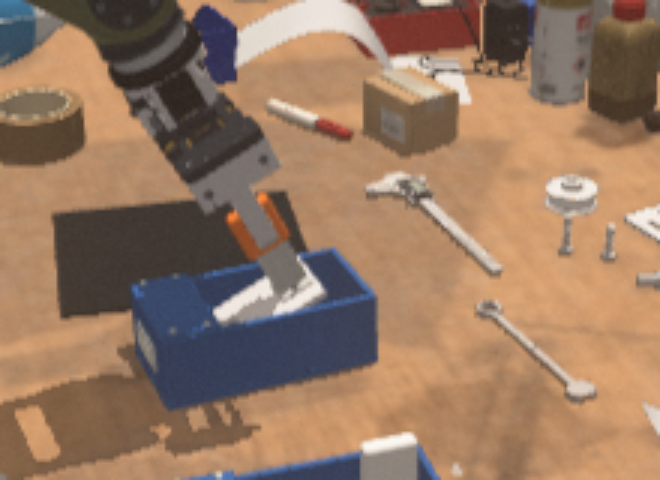

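The plate is tipped about 25° in the grip, with its orange grip at crop (258,228) and its far end under the hood. Now drawing it out along its own slope, then lifting.

>>> servo_tool --motion '[[[0.036,0.003,0.017,0,0,0,1],[0.072,0.005,0.034,0,0,0,1],[0.108,0.008,0.051,0,0,0,1],[0.144,0.01,0.068,0,0,0,1],[0.144,0.01,0.1,0,0,0,1],[0.144,0.01,0.15,0,0,0,1],[0.144,0.01,0.2,0,0,0,1],[0.144,0.01,0.25,0,0,0,1],[0.144,0.01,0.3,0,0,0,1],[0.144,0.01,0.3,0,0,0,1]]]'

```text
clock: 5.7
eef_pos: [628.8, 98.6, 268.8]
eef_rot: [3.139, -0.44, 0.077]
wrist_force: [-0.1, -0.5, -1.8]
finger_gap: 13.5
finger_force: 55.0
```

Run:
```python
from h import *
c=manip.camera("side");I=c["frame"];P=cloud(c)
save("s2.png",cv2.resize(I[40:250,150:420],None,fx=2.9,fy=2.8))
hsv=cv2.cvtColor(I,cv2.COLOR_RGB2HSV)
s=manip.read_state();print(s["joints"],s["eef_pos"],s["eef_rot"],s["wrist_force"],s["moment"],s["finger_gap"])
# plate points in tool frame
from scipy.spatial.transform import Rotation as R
T=R.from_euler("xyz",s["eef_rot"]).as_matrix()
Q=(P-s["eef_pos"])@T
m=(hsv[...,1]<60)&(hsv[...,2]>140)&(Q[...,0]>-180)&(Q[...,0]<60)&(abs(Q[...,1])<45)&(Q[...,2]>25)&(Q[...,2]<90)
q=Q[m];print(len(q));
if len(q)>20: print(np.round(np.polyfit(q[:,0],q[:,2],1),3),np.round(np.percentile(q,[2,50,98],axis=0),1))
```

```text
[ 0.1037557   0.21076372  1.55006026 -0.01656422  0.94403895  1.60429909] [628.11385954  98.55286905 266.11918861] [ 3.13928531 -0.43698192  0.07750361] [-0.15737129  0.15262904 -2.20193339] [ 0.01323267  0.37239814 -0.04044146] 13.575373006802941
719
[-6.0000e-03  4.9858e+01] [[-128.   -32.7   47.1]
 [ -59.4    5.8   50.3]
 [  14.2   32.6   52.9]]
```

View pics/s2.png

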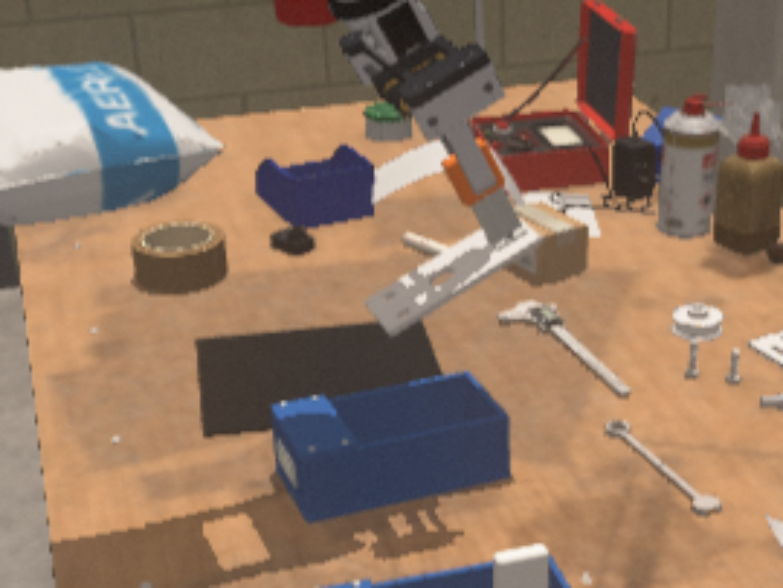

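The plate is held firmly at about 25° and clear of the bin. In the tool frame it is square (slope -0.006), with its underside about 56 mm below the TCP. Now moving it level, above the mat.

>>> servo_tool --motion '[[[-0.02,0.07,0,-0.002,0.028,0,1],[-0.04,0.14,0,-0.004,0.055,0,1],[-0.06,0.22,0,-0.006,0.083,0,1],[-0.08,0.3,-0.03,-0.008,0.111,0,1],[-0.1,0.38,-0.08,-0.01,0.1385,0,1],[-0.101,0.431,-0.15,-0.01,0.1385,0,1],[-0.101,0.431,-0.22,-0.01,0.1385,0,1],[-0.101,0.431,-0.28,-0.01,0.1385,0,1],[-0.101,0.431,-0.32,-0.01,0.1385,0,1],[-0.101,0.431,-0.32,-0.01,0.1385,0,1]]]'

```text
clock: 6.75
eef_pos: [575.0, 313.2, 100.1]
eef_rot: [3.139, 0.008, 0.077]
wrist_force: [-0.1, -0.3, -0.6]
finger_gap: 13.5
finger_force: 55.0
```

Run:
```python
from h import *
c=manip.camera("side");I=c["frame"];P=cloud(c)
hsv=cv2.cvtColor(I,cv2.COLOR_RGB2HSV)
s=manip.read_state();print(s["eef_pos"],s["eef_rot"],s["wrist_force"],s["finger_gap"])
from scipy.spatial.transform import Rotation as R
T=R.from_euler("xyz",s["eef_rot"]).as_matrix()
Q=(P-s["eef_pos"])@T
m=(hsv[...,1]<60)&(hsv[...,2]>140)&(Q[...,0]>-180)&(Q[...,0]<60)&(abs(Q[...,1])<45)&(Q[...,2]>25)&(Q[...,2]<90)
q=Q[m];p=P[m];print(len(q));
if len(q)>20:
    print(np.round(np.polyfit(q[:,0],q[:,2],1),3),np.round(np.percentile(q,[2,50,98],axis=0),1))
    print(np.round(np.percentile(p,[2,50,98],axis=0),1), cv2.minAreaRect(p[:,:2].astype(np.float32)))
```

```text
[576.07192406 313.61565861 102.87271153] [3.13990327 0.00445495 0.07701431] [-0.69650585  0.15500129 -2.07948706] 13.683517077373153
427
[2.0000e-03 5.5664e+01] [[-132.2  -32.6   52.4]
 [ -72.9    2.9   55.5]
 [  10.    32.6   58.4]]
[[443.7 273.1  44.8]
 [502.7 304.8  47.7]
 [587.5 341.5  51. ]] ((516.227783203125, 308.5640869140625), (150.26234436035156, 72.27413177490234), 3.809126377105713)
```

>>> servo_tool --motion '[[[0.004,0,-0.02,0,0,0,1],[0.006,0,-0.04,0,0,0,1],[0.006,0,-0.055,0,0,0,1],[0.006,0,-0.065,0,0,0,1],[0.006,0,-0.07,0,0,0,1],[0.006,0,-0.07,0,0,0,1]]]'

```text
clock: 7.4
eef_pos: [579.9, 314.0, 70.3]
eef_rot: [3.141, 0.0, 0.077]
wrist_force: [-0.4, -0.0, -1.8]
finger_gap: 13.7
finger_force: 55.0
```

>>> servo_tool --motion '[[[0,0,-0.003,0,0,0,1],[0,0,-0.006,0,0,0,1],[0,0,-0.008,0,0,0,1],[0,0,-0.008,0,0,0,1]]]'

```text
clock: 7.8
eef_pos: [579.9, 314.1, 66.4]
eef_rot: [3.142, 0.0, 0.077]
wrist_force: [0.2, -0.5, -1.1]
finger_gap: 14.0
finger_force: 55.0
```

>>> servo_tool --motion '[[[0,0,-0.002,0,0,0,1],[0,0,-0.004,0,0,0,1],[0,0,-0.004,0,0,0,1]]]'

```text
clock: 8.1
eef_pos: [579.9, 314.0, 64.3]
eef_rot: [3.142, 0.0, 0.077]
wrist_force: [-1.4, 0.3, -1.4]
finger_gap: 13.7
finger_force: 55.0
```

>>> servo_tool --motion '[[[0,0,-0.002,0,0,0,1],[0,0,-0.004,0,0,0,1],[0,0,-0.004,0,0,0,1]]]'

```text
clock: 8.4
eef_pos: [579.9, 314.0, 62.2]
eef_rot: [3.142, 0.0, 0.077]
wrist_force: [0.4, 0.8, -2.3]
finger_gap: 13.8
finger_force: 55.0
```

>>> servo_tool --motion '[[[0,0,-0.002,0,0,0,1],[0,0,-0.003,0,0,0,1],[0,0,-0.003,0,0,0,1]]]'

```text
clock: 8.7
eef_pos: [580.1, 314.2, 61.9]
eef_rot: [-3.141, -0.001, 0.077]
wrist_force: [-2.3, -1.0, 5.4]
finger_gap: 13.7
finger_force: 55.0
```

>>> servo_tool --motion '[[[0,0,-0.002,0,0,0,1],[0,0,-0.002,0,0,0,1],[0,0,-0.002,0,0,0,1]]]'

```text
clock: 9.0
eef_pos: [580.2, 314.2, 61.9]
eef_rot: [-3.141, -0.001, 0.077]
wrist_force: [-5.9, -2.8, 13.6]
finger_gap: 13.9
finger_force: 55.0
```

It is resting on the mat, with force up to 14 N and height as expected. Easing the press, then releasing and lifting off.

>>> servo_tool --motion '[[[0,0,0.001,0,0,0,1],[0,0,0.001,0,0,0,1],[0,0,0.001,0,0,0,0.7],[0,0,0.001,0,0,0,0.6],[0,0,0.001,0,0,0,0.5],[0,0,0.001,0,0,0,0.5],[0,0,0.001,0,0,0,0.5]]]'

```text
clock: 9.7
eef_pos: [579.9, 314.1, 60.3]
eef_rot: [3.142, 0.0, 0.077]
wrist_force: [1.3, -0.1, -1.0]
finger_gap: 46.5
finger_force: 0.0
```

>>> servo_tool --motion '[[[0,0,0.02,0,0,0,0.5],[0,0,0.06,0,0,0,0.5],[0,0,0.12,0,0,0,0.5],[0,0,0.2,0,0,0,0.5],[0,0,0.28,0,0,0,0.5],[-0.1,0,0.34,0,0,0,0.5],[-0.2,-0.1,0.34,0,0,0,0.5],[-0.3,-0.2,0.34,0,0,0,0.5],[-0.3,-0.3,0.34,0,0,0,0.5],[-0.3,-0.3,0.34,0,0,0,0.5]]]'

```text
clock: 10.7
eef_pos: [428.4, 162.6, 231.4]
eef_rot: [-3.141, -0.002, 0.078]
wrist_force: [0.7, -0.5, 0.4]
finger_gap: 47.0
finger_force: 0.0
```

Run:
```python
from h import *
c=manip.camera("top");I=c["frame"];P=cloud(c)
save("t2.png",cv2.resize(I[160:290,170:460],None,fx=2.7,fy=2.7))
hsv=cv2.cvtColor(I,cv2.COLOR_RGB2HSV)
m=(hsv[...,1]<60)&(hsv[...,2]>120)&(abs(P[...,0]-520)<110)&(abs(P[...,1]-310)<100)&(P[...,2]<25)
p=P[m];print(len(p),cv2.minAreaRect(p[:,:2].astype(np.float32)),np.percentile(p[:,2],[5,50,95]),np.polyfit(p[:,0],p[:,2],1),np.polyfit(p[:,1],p[:,2],1))
s=manip.read_state();print(s["clock"],s["eef_pos"],s["wrist_force"],s["qd"])
```

```text
710 ((553.3831787109375, 313.8141784667969), (100.79822540283203, 71.68287658691406), 5.134571552276611) [ 3.16085154  9.48401444 14.48410818] [0.00646806 5.77855512] [-1.07248578e-02  1.26763470e+01]
10.75 [427.40293546 159.42381111 231.62309155] [0.29111544 0.28775654 1.4215386 ] [ 0.06616271  0.07463664 -0.0845098   0.0066812   0.01393727  0.1117973 ]
```

View pics/t2.png

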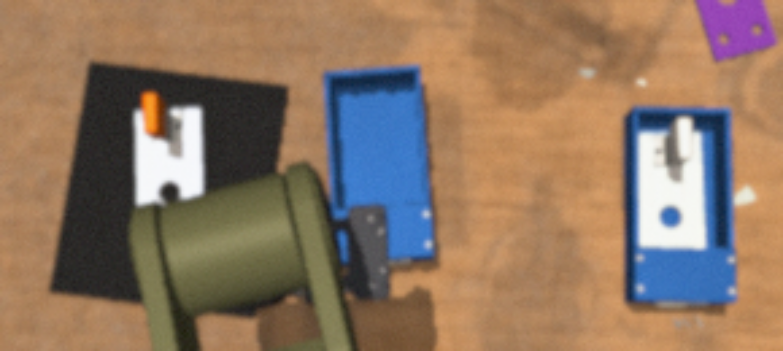

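The plate lies flat on the mat: its top is at z≈9.5, and its centre works out to about (528,312) against the mat's (520,310). The white plate is in its bin as before. Letting the arm settle, then handing in.

>>> servo_tool --motion '[[[0,0,0,0,0,0,0.5],[0,0,0,0,0,0,0.5],[0,0,0,0,0,0,0.5],[0,0,0,0,0,0,0.5],[0,0,0,0,0,0,0.5]]]'

```text
clock: 11.25
eef_pos: [430.0, 164.6, 230.2]
eef_rot: [3.141, 0.001, 0.078]
wrist_force: [0.3, 0.4, -0.1]
finger_gap: 47.3
finger_force: 0.0
```

```bash
python3 -c "
from cell import manip
print(manip.sign_off())"
```

```text
the job is handed in; nothing more can be done
None
```

I tipped the orange-handled plate up, drew it out from under the hood and set it flat on the mat, about 8 mm from the centre by the last picture; the white-handled plate stayed in its bin, and I handed the job in at about 11 s (no verdict was returned).

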